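# Unbolt and open the laparoscopy training box

### The job

Open the keyhole-surgery training box so that the practice board inside can be changed: draw the red-knobbed safety bolt on its front fully back, then raise the amber cover by its handle all the way to its stop and let go, leaving it standing open with the bolt still drawn back. Never wrench the cover against the bolt or fling it open, and leave the other things on the bench where they are.

Things in the scene. Friction and masses are not known exactly. Their poses are not given: they have to be found in the camera images.
- trainer: Training box screwed to the bench: white base 260 x 400 mm, amber acrylic walls, black frame, 105 mm high under its cover. Origin: centre of the underside; x points from its front (bolt and handle, near the robot; front face at x = -115 mm) to its back (hinge), y to its own left, z up. So z in this box frame is height above the bench.
- cover (a joint): Hinge angle of the amber cover in rad: 0 closed, 1.0 fully open against its stop. The hinge line runs along the box's y axis. Friction hinge: about 6 to 8 N upward at the handle moves it, and it stays where it is let go. With the bolt in, it lifts only about 0.01 rad before the eye catches on the bolt.
- cover_handle (a point): Middle of the bar of the aluminium bow handle on the cover's front edge: round bar 10 mm thick, 110 mm long along box y, 42 mm ahead of the edge (35 mm clear gap behind, nothing below it). Closed: at (-157, -30, 117) mm in the box frame, 262 mm ahead of and 12 mm above the hinge line, about which it swings; fully open: 332 mm high. It can turn between the fingers.
- cover_hinge (a point): Point on the hinge line, at the middle of the cover's back edge, at (105, 0, 105) mm in the box frame. The cover is an amber acrylic plate 220 x 366 x 6 mm, 0.65 kg with its fittings, with brown rubber port discs; two blue port sleeves 36 mm high stand in its two back corner ports.
- bolt (a joint): Travel in m of the steel safety bolt, a 10 mm rod that passes through the steel eye on the cover's front edge: 0 fully in, 0.030 fully back against its stop. It slides along the box's +y (away from the eye and the handle); it frees the cover from 0.022. It may start up to 4 mm drawn. It needs about 2 N and stays where it is left.
- bolt_knob (a point): Point on the axis of the bolt's upright red knob, 14 mm in diameter, top 144 and foot 114 mm above the bench; the point lies 10 mm below the top: a good grip height. At (-139, 125, 134) mm in the box frame with the bolt fully in. Guide blocks 17 mm to its -y side and 53 mm to its +y side reach 107 mm high; the eye, 52 mm to its -y side, 112 mm.
- grasper: Loose white-handled laparoscopic grasper lying right of the box, 400 mm long, 16 mm thick. Bystander. Origin on the bench under its shaft, 40 mm ahead of its handle.
- trocar: Loose blue and clear port sleeve (trocar) lying on the bench before the box, 130 mm long, 32 mm high. Bystander. Origin on its underside.
- pad: Loose skin-coloured suture pad 75 x 115 x 12 mm on the bench before the box. Bystander. Origin: centre of the underside.
- jar: Loose clear specimen jar with orange lid, 60 mm in diameter, 75 mm high, left of the box. Bystander. Origin: centre of the underside.
- spray: Loose white and blue bottle, 62 mm in diameter, 150 mm high, left of the box. Bystander. Origin: centre of the underside.
- dish: Loose steel bowl, 96 mm in diameter, 35 mm high, before the box's left corner. Bystander. Origin: centre of the underside.

How it is judged:
By the outcome, as a careful person would: the job done as asked, in the order asked, and still so for the second after the job is handed in, with the robot touching nothing.
It also fails if it takes over 58 s, if anything falls off the work surface, if the arm or the gripper's body presses on something with over 40 N, if the wrist force passes 120 N, or if a joint passes its speed limit or range.

### The arm

A 6-joint arm with a two-finger parallel gripper is mounted at the origin on the work surface. World frame = base frame: x ahead of the robot, y to its left, z up, the work surface at z = 0. Lengths are in m, angles in degrees, forces in N, time in s.
With the tool pointing down it reaches from about 0.425 to 0.95 m from the base axis. Payload 14.7 kg.
Tool frame: the origin (TCP) lies at the very end of the fingers, on their centre line; the grasp point (between the pads) lies 19 mm behind it (grasp_offset is the distance from the TCP to the grasp point, in m); z points along the fingers, y is the line along which they close (so a half turn about z gives the same grasp; the last joint's range is limited). The gripper opens to 85 mm and grips with 20 to 120 N. Pads are 22 mm wide; open, the fingers measure 114 mm over their backs; the gripper's body (76 mm by 85 mm) begins 54 mm behind the grasp point. The pads swing forward as they close: fully open they stand 13 mm farther back than shut.
Start: joints at [61.673, 27.513, 91.461, -0, 61.026, -2.67], TCP at [0.281, 0.586, 0.231] pointing down, gripper open.
Joint ranges: [-157.49, 157.49], [-46.99, 117.5], [13.45, 153.17], [-89.5, 269.5], [5.16, 153.95], [-167.48, 167.48]. Speed limits (degrees/s): [108.29, 108.29, 136.94, 172.46, 172.46, 172.46].

### API

Orientations are given as a 3x3 rotation matrix whose columns are the frame's x, y, z axes.
In Python, from station import * gives the robot as it stands.
- The arm moves only by the tool jog_arm, never from a script. Its argument "deltas" is a list of rows, each an object with "fingers": the closure, from 0 (fully open) to 1 (shut); "dp": the shift along the tool's x, y, z in m, a list of three; "rotation": the turn, a rotation vector about the tool's x, y, z in rad, a list of three. In form: [{"fingers": fingers, "dp": [dx, dy, dz], "rotation": [rx, ry, rz]}, ...]. A call has 1 to 20 rows; each row shifts and turns the commanded pose from where the row before left it, along the tool's axes as they then stand; what a row does not reach is not made up. A row lasts 1/10 s, in which the tool goes at most 50 mm and 8.59 degrees, less where a joint would pass 70% of its speed; a pose out of reach is approached as far as the arm can. A call with a gripper value outside its range is refused whole. The fingers move at their own pace and stop on an object; the grip force is fixed at half the most. Time passes only in rows, so rows that do not move let the fingers close. It gives the time, the measured TCP pose, the force, the opening and the grip force at its end, in the units of the state.
- get_obs(): the state, without advancing time (a new reading comes with each control period).
- camera(name): name is "side" or "top"; returns a dict with "frame" (384x512x3 uint8, red, green, blue), "z_map" (384x512 float32, m along the optical axis (not along the pixel's ray), 0 where there is no reading), "mtx" (3x3 intrinsics, pixels), "k1" (the pictures are not rectified: a ray, as slopes to the right and down, at radius r is drawn at 1 + k1 r^2 times it, then the intrinsics apply), "camera_from_world" (4x4, takes a point from world to camera coordinates). Camera axes: x right, y up, looking along -z (the intrinsics and any distortion apply to the point x, -y, -z); pixel columns grow to the right and rows downward; lengths in m; the calibration is good to about 2 mm. A picture is of the moment at which its call begins.
- finish_job(): hands the job in; it is judged then, once.
The state is a dict: "t": time; "joints": joint angles; "qvel": joint speeds; "tau": joint torques, N m; "ee_pos": TCP position; "eef_rot": TCP orientation; "contact_force": force on the tool from outside, world axes, zero at the start; "moment": the same for the moment, N m; "finger_gap": opening from 0.0 (shut) to 1.0 (fully open); "grip_force": force on a finger pad.
Only numpy, scipy, OpenCV 4.12 (cv2) and the standard library are available. Lean on these libraries where they do the work, as an engineer would, in place of code of your own. Each camera call takes 0.05 s, during which the arm holds its last target. There are 200 camera calls.

## Working session

There is one attempt and no reset: what is moved stays moved. The work goes in short steps, Python scripts to look and compute and a tool call to move; the robot and the scene stay as the last step left them, time stands still between calls to the robot, and variables do not carry over. Pictures are saved under pics/ and viewed, at most 10 in all, crops included, and the job is handed in when it is done.

Besides the shell and the picture viewer there is one more tool, called after "Request:" as name(argument=value, ...), one argument or row to a line, values as JSON. jog_arm: Moves the arm, as the interface text tells. Its arguments: {"type":"object","properties":{"deltas":{"type":"array","items":{"type":"object","properties":{"fingers":{"type":"number"},"dp":{"type":"array","items":{"type":"number"}},"rotation":{"type":"array","items":{"type":"number"}}}}}},"required":["deltas"]}

```bash
mkdir -p pics
cat > h.py <<'E'
from station import *
import numpy as np, cv2
def cloud(c):
    z=c["z_map"]; K=c["mtx"]; v,u=np.mgrid[:z.shape[0],:z.shape[1]].astype(float)
    d=cv2.undistortPoints(np.stack([u.ravel(),v.ravel()],1)[:,None],K,np.array([c["k1"],0,0,0.]))[:,0]
    z1=z.ravel(); P=np.stack([d[:,0]*z1,-d[:,1]*z1,-z1,np.ones_like(z1)])
    W=(np.linalg.inv(c["camera_from_world"])@P)[:3].T.reshape(*z.shape,3)
    W[z==0]=np.nan
    return W
def save(c,n): cv2.imwrite("pics/"+n,c["frame"][:,:,::-1])
E
python3 - <<'E'
from h import *
for n in("top","side"):
    c=camera(n); save(c,n+"0.png"); np.savez(n+"0.npz",**c)
    print(n,c["mtx"].tolist(),c["k1"],np.round(np.linalg.inv(c["camera_from_world"]),3).tolist())
o=get_obs();print(o)
E
```

```text
top [[469.77472022143326, 0.0, 248.50850825875227], [0.0, 469.77472022143326, 194.1380809959682], [0.0, 0.0, 1.0]] 0.060226832023039654 [[0.009, 0.998, -0.063, 0.493], [-1.0, 0.009, 0.004, 0.035], [0.004, 0.063, 0.998, 1.285], [0.0, 0.0, 0.0, 1.0]]
side [[407.8281945158741, 0.0, 255.1320719609436], [0.0, 407.8281945158741, 185.27564157026765], [0.0, 0.0, 1.0]] -0.13258521780010418 [[0.721, 0.509, -0.47, 0.068], [-0.693, 0.53, -0.489, -0.512], [-0.0, 0.678, 0.735, 0.868], [0.0, 0.0, 0.0, 1.0]]
{'t': 0.1, 'joints': array([ 6.16719075e+01,  2.75473587e+01,  9.14884260e+01, -2.00623468e-04,
        6.10278269e+01, -2.67194384e+00]), 'qvel': array([ 0.02612011, -0.06271291, -0.04955776,  0.05143659,  0.07582791,
        0.03680544]), 'tau': array([ 2.65638315e-03, -9.52247000e+01, -4.31039751e+01,  2.63109441e-04,
        5.38696971e-03,  8.49153435e-05]), 'ee_pos': array([0.28125992, 0.58559498, 0.23073531]), 'eef_rot': array([[-9.01409381e-01,  4.32967497e-01, -5.24130600e-04],
       [ 4.32967812e-01,  9.01408851e-01, -9.78729486e-04],
       [ 4.86979060e-05, -1.10916762e-03, -9.99999384e-01]]), 'contact_force': array([-0.89414882,  0.27928805,  0.13125339]), 'moment': array([ 0.00450159,  0.02509134, -0.00327909]), 'grip_force': 0.0, 'finger_gap': 0.999578341749308}
```

View pics/top0.png

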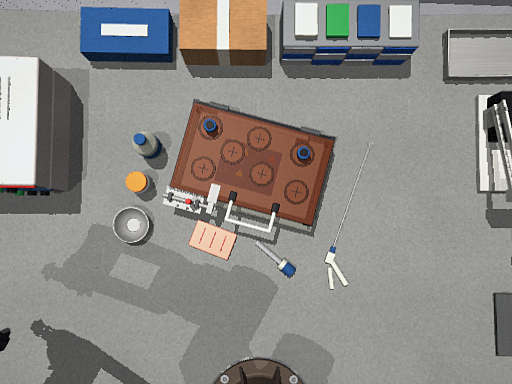

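View pics/side0.png

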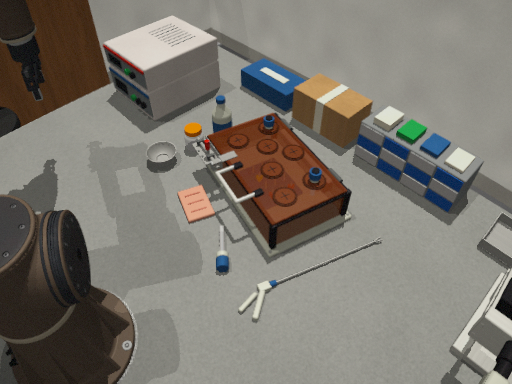

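The top view shows the box centred near (250,165), yawed about -15°. The red knob is near (188,202), the handle bar near (250,225) and the blue sleeves at (209,125) and (304,153).

```bash
cat > m.py <<'E'
from h import *
def load(n): return dict(np.load(n))
def rayz(c,uv,zp):
    d=cv2.undistortPoints(np.array([[uv]],float),c["mtx"],np.array([c["k1"],0,0,0.]))[0,0]
    T=np.linalg.inv(c["camera_from_world"]); r=T[:3,:3]@[d[0],-d[1],-1]; o=T[:3,3]
    return o+r*(zp-o[2])/r[2]
if __name__=="__main__":
    for n in("top","side"):
        c=load(n+"0.npz"); W=cloud(c); f=c["frame"].astype(int); R,G,B=f[...,0],f[...,1],f[...,2]
        v,u=np.mgrid[:384,:512]
        z=W[...,2]
        near=(abs(W[...,0]-.55)<.3)&(abs(W[...,1]-.05)<.3)
        red=(R>150)&(G<60)&(B<60)&near
        print(n,"red",red.sum(),u[red].mean(),v[red].mean(),"maxz",np.nanmax(z[red]),np.nanmedian(W[red],0))
        blue=(B>90)&(R<90)&near&(z>.115)&(z<.16)
        k,l,s,ce=cv2.connectedComponentsWithStats(blue.astype(np.uint8))
        for i in range(1,k):
            if s[i,4]>15: print(" blue",s[i,4],ce[i],np.round(np.nanmedian(W[l==i],0),3),np.nanmax(W[l==i][:,2]))
        am=(abs(z-.108)<.008)&(R-B>40)&(R>1.3*G)&near
        k,l,s,ce=cv2.connectedComponentsWithStats(am.astype(np.uint8)); i=1+s[1:,4].argmax()
        p=W[l==i]; r=cv2.minAreaRect(p[:,:2].astype(np.float32)*1000); print(" cover",r,"z",np.median(p[:,2]))
        wh=(R>170)&(abs(R-B)<40)&(z>.10)&(z<.13)&near
        k,l,s,ce=cv2.connectedComponentsWithStats(wh.astype(np.uint8))
        for i in range(1,k):
            if s[i,4]>15: p=W[l==i];print(" white",s[i,4],ce[i],np.round(np.nanmedian(p,0),3),cv2.minAreaRect(p[:,:2].astype(np.float32)*1000))
E
python3 m.py
```

```text
top red 4 189.25 201.5 maxz 0.14396318337109593 [0.54634565 0.17447648 0.14102783]
 blue 67 [209.29850746 124.62686567] [0.734 0.129 0.147] 0.15170627504895706
 blue 95 [139.07368421 138.6       ] [0.697 0.298 0.149] 0.154863578871131
 blue 73 [302.94520548 152.61643836] [ 0.667 -0.1    0.147] 0.15395859989680516
 cover ((646.3492431640625, 23.555007934570312), (368.3642272949219, 223.08029174804688), 75.15861511230469) z 0.1109736569677714
 white 252 [211.96825397 196.94047619] [0.561 0.122 0.113] ((557.89013671875, 125.30863952636719), (31.456871032714844, 74.87018585205078), 64.53778076171875)
 white 21 [178.38095238 198.38095238] [0.556 0.206 0.102] ((556.0418090820312, 207.73974609375), (30.869932174682617, 4.527223587036133), 74.60159301757812)
 white 284 [248.64084507 220.75      ] [0.497 0.031 0.121] ((511.8782958984375, 27.75374984741211), (118.34049224853516, 53.025726318359375), 74.95347595214844)
side red 10 206.3 140.6 maxz 0.14608934091373238 [0.54987958 0.17865257 0.14299589]
 blue 42 [220.          97.69047619] [0.699 0.297 0.15 ] 0.15269453257784826
 blue 29 [268.68965517 119.03448276] [0.732 0.124 0.146] 0.15006618344512546
 blue 41 [314.75609756 172.26829268] [ 0.666 -0.106  0.146] 0.15093375289175337
 cover ((650.1552124023438, 23.96881103515625), (367.9502258300781, 227.4695587158203), 75.4703140258789) z 0.11065942489452346
 white 67 [227.58208955 155.29850746] [0.573 0.122 0.113] ((572.3519897460938, 121.69454956054688), (19.491548538208008, 41.47798538208008), 79.31204223632812)
 white 26 [214.88461538 160.42307692] [0.537 0.131 0.111] ((535.629638671875, 136.21237182617188), (20.839218139648438, 30.36701774597168), 10.32335090637207)
 white 179 [230.67039106 185.62569832] [0.497 0.026 0.121] ((514.0940551757812, 33.238468170166016), (126.61691284179688, 50.84072494506836), 76.61372375488281)
```

Run:
```python
from m import *
c=load("top0.npz");cv2.imwrite("pics/z.png",cv2.resize(c["frame"][90:260,150:350,::-1],None,fx=4,fy=3.5,interpolation=2))
```

```text
(no output)
```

View pics/z.png

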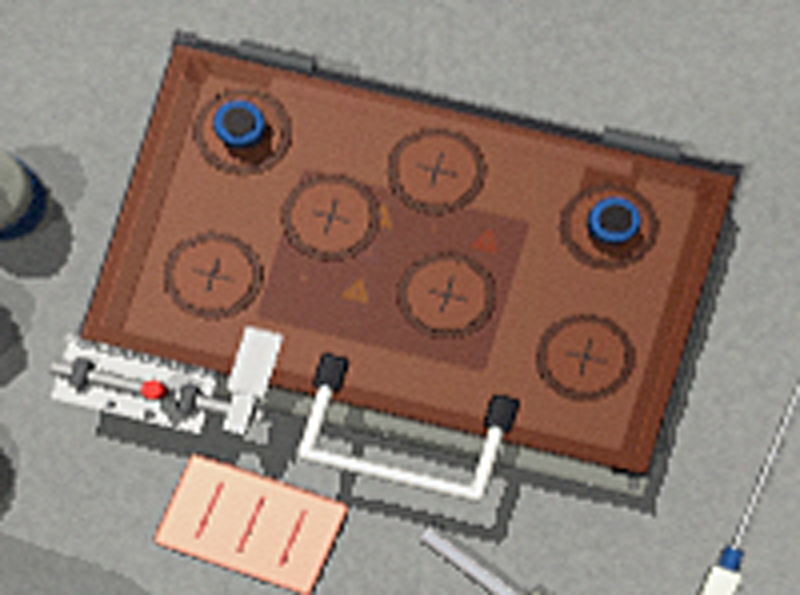

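Knob measured at about (0.549, 0.178) and box yaw -14.8°. The box model predicts (0.5505, 0.179), so they agree. The handle bar middle should be near (0.494, 0.033). I'll go above the knob first.

Request:
jog_arm(
  deltas=[
    {"fingers": 0, "dp": [0, 0, 0], "rotation": [0, 0, -0.095]},
    {"fingers": 0, "dp": [0, 0, 0], "rotation": [0, 0, -0.095]},
    {"fingers": 0, "dp": [-0.0214, -0.0192, 0], "rotation": [0, 0, 0]},
    {"fingers": 0, "dp": [-0.0214, -0.0192, 0], "rotation": [0, 0, 0]},
    {"fingers": 0, "dp": [-0.0214, -0.0192, 0], "rotation": [0, 0, 0]},
    {"fingers": 0, "dp": [-0.0214, -0.0192, 0], "rotation": [0, 0, 0]},
    {"fingers": 0, "dp": [-0.0214, -0.0192, 0], "rotation": [0, 0, 0]},
    {"fingers": 0, "dp": [-0.0214, -0.0192, 0], "rotation": [0, 0, 0]},
    {"fingers": 0, "dp": [-0.0214, -0.0192, 0], "rotation": [0, 0, 0]},
    {"fingers": 0, "dp": [-0.0214, -0.0192, 0], "rotation": [0, 0, 0]},
    {"fingers": 0, "dp": [-0.0214, -0.0192, 0], "rotation": [0, 0, 0]},
    {"fingers": 0, "dp": [-0.0214, -0.0192, 0], "rotation": [0, 0, 0]},
    {"fingers": 0, "dp": [-0.0214, -0.0192, 0], "rotation": [0, 0, 0]},
    {"fingers": 0, "dp": [-0.0214, -0.0192, 0], "rotation": [0, 0, 0]},
    {"fingers": 0, "dp": [-0.0214, -0.0192, 0], "rotation": [0, 0, 0]},
    {"fingers": 0, "dp": [-0.0214, -0.0192, 0], "rotation": [0, 0, 0]},
    {"fingers": 0, "dp": [-0.0214, -0.0192, 0], "rotation": [0, 0, 0]},
    {"fingers": 0, "dp": [-0.0214, -0.0192, 0], "rotation": [0, 0, 0]},
    {"fingers": 0, "dp": [-0.0206, -0.0188, 0], "rotation": [0, 0, 0]},
    {"fingers": 0, "dp": [0, 0, 0], "rotation": [0, 0, 0]},
  ],
)

```text
t: 2.1
ee_pos: [0.5507, 0.1757, 0.231]
eef_rot: [[-0.966, 0.257, 0.0], [0.257, 0.966, -0.001], [-0.0, -0.001, -1.0]]
contact_force: [0.1, 0.1, 1.0]
finger_gap: 0.999
grip_force: 0.0
```

Run:
```python
from h import *
c=camera("side"); cv2.imwrite("pics/s1.png",cv2.resize(c["frame"][60:240,110:310,::-1],None,fx=4,fy=3.3,interpolation=2)[:600])
o=get_obs();print(o["ee_pos"],o["eef_rot"].round(3),o["contact_force"])
```

```text
[0.54979366 0.17689185 0.23096006] [[-0.966  0.257 -0.   ]
 [ 0.257  0.966 -0.   ]
 [ 0.    -0.    -1.   ]] [-0.85527189  0.59175405  0.06905588]
```

View pics/s1.png

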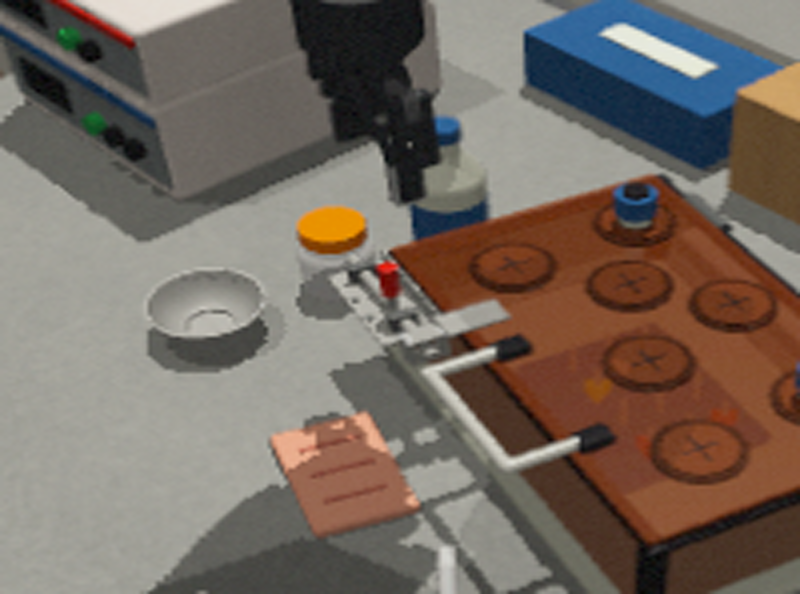

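The gripper hangs clear above the red knob (crop pixel (388,280)). Descending 114 mm and gripping.

Request:
jog_arm(
  deltas=[
    {"fingers": 0, "dp": [0, 0.001, 0.015], "rotation": [0, 0, 0]},
    {"fingers": 0, "dp": [0, 0, 0.015], "rotation": [0, 0, 0]},
    {"fingers": 0, "dp": [0, 0, 0.015], "rotation": [0, 0, 0]},
    {"fingers": 0, "dp": [0, 0, 0.015], "rotation": [0, 0, 0]},
    {"fingers": 0, "dp": [0, 0, 0.014], "rotation": [0, 0, 0]},
    {"fingers": 0, "dp": [0, 0, 0.014], "rotation": [0, 0, 0]},
    {"fingers": 0, "dp": [0, 0, 0.014], "rotation": [0, 0, 0]},
    {"fingers": 0, "dp": [0, 0, 0.012], "rotation": [0, 0, 0]},
    {"fingers": 0, "dp": [0, 0, 0], "rotation": [0, 0, 0]},
    {"fingers": 0.5, "dp": [0, 0, 0], "rotation": [0, 0, 0]},
    {"fingers": 0.7, "dp": [0, 0, 0], "rotation": [0, 0, 0]},
    {"fingers": 1, "dp": [0, 0, 0], "rotation": [0, 0, 0]},
    {"fingers": 1, "dp": [0, 0, 0], "rotation": [0, 0, 0]},
    {"fingers": 1, "dp": [0, 0, 0], "rotation": [0, 0, 0]},
    {"fingers": 1, "dp": [0, 0, 0], "rotation": [0, 0, 0]},
    {"fingers": 1, "dp": [0, 0, 0], "rotation": [0, 0, 0]},
  ],
)

```text
t: 3.75
ee_pos: [0.5497, 0.1791, 0.1178]
eef_rot: [[-0.967, 0.255, 0.001], [0.255, 0.967, 0.0], [-0.0, 0.0, -1.0]]
contact_force: [-1.1, -0.8, 6.1]
finger_gap: 0.142
grip_force: 58.4
```

Gripped, with the gap matching the knob. Now drawing the bolt.

Request:
jog_arm(
  deltas=[
    {"fingers": 1, "dp": [0, 0.003, 0], "rotation": [0, 0, 0]},
    {"fingers": 1, "dp": [0, 0.003, 0], "rotation": [0, 0, 0]},
    {"fingers": 1, "dp": [0, 0.003, 0], "rotation": [0, 0, 0]},
    {"fingers": 1, "dp": [0, 0.003, 0], "rotation": [0, 0, 0]},
    {"fingers": 1, "dp": [0, 0.003, 0], "rotation": [0, 0, 0]},
    {"fingers": 1, "dp": [0, 0.003, 0], "rotation": [0, 0, 0]},
    {"fingers": 1, "dp": [0, 0.003, 0], "rotation": [0, 0, 0]},
    {"fingers": 1, "dp": [0, 0.003, 0], "rotation": [0, 0, 0]},
    {"fingers": 1, "dp": [0, 0.002, 0], "rotation": [0, 0, 0]},
    {"fingers": 1, "dp": [0, 0, 0], "rotation": [0, 0, 0]},
  ],
)

```text
t: 4.75
ee_pos: [0.5565, 0.2045, 0.1178]
eef_rot: [[-0.967, 0.255, 0.001], [0.255, 0.967, 0.0], [-0.001, 0.0, -1.0]]
contact_force: [-1.4, 1.6, 5.7]
finger_gap: 0.146
grip_force: 58.4
```

Request:
jog_arm(
  deltas=[
    {"fingers": 1, "dp": [0, 0.001, 0], "rotation": [0, 0, 0]},
    {"fingers": 1, "dp": [0, 0.001, 0], "rotation": [0, 0, 0]},
    {"fingers": 1, "dp": [0, 0.001, 0], "rotation": [0, 0, 0]},
    {"fingers": 1, "dp": [0, 0.001, 0], "rotation": [0, 0, 0]},
    {"fingers": 1, "dp": [0, 0, 0], "rotation": [0, 0, 0]},
  ],
)

```text
t: 5.25
ee_pos: [0.5573, 0.2078, 0.1178]
eef_rot: [[-0.967, 0.255, 0.0], [0.255, 0.967, -0.001], [-0.0, -0.0, -1.0]]
contact_force: [-1.0, -4.9, 6.6]
finger_gap: 0.134
grip_force: 58.7
```

Request:
jog_arm(
  deltas=[
    {"fingers": 1, "dp": [0, 0.001, 0], "rotation": [0, 0, 0]},
    {"fingers": 1, "dp": [0, 0.001, 0], "rotation": [0, 0, 0]},
    {"fingers": 1, "dp": [0, 0, 0], "rotation": [0, 0, 0]},
  ],
)

```text
t: 5.55
ee_pos: [0.5573, 0.2081, 0.1177]
eef_rot: [[-0.967, 0.254, -0.001], [0.254, 0.967, -0.003], [0.0, -0.003, -1.0]]
contact_force: [-2.2, -19.6, 12.3]
finger_gap: 0.139
grip_force: 59.4
```

The bolt is at its stop: 30 mm of travel and 20 N of reaction. Relieving, releasing and rising.

Request:
jog_arm(
  deltas=[
    {"fingers": 1, "dp": [0, -0.0015, 0], "rotation": [0, 0, 0]},
    {"fingers": 1, "dp": [0, 0, 0], "rotation": [0, 0, 0]},
    {"fingers": 0.6, "dp": [0, 0, 0], "rotation": [0, 0, 0]},
    {"fingers": 0.6, "dp": [0, 0, 0], "rotation": [0, 0, 0]},
    {"fingers": 0.6, "dp": [0, 0, 0], "rotation": [0, 0, 0]},
    {"fingers": 0.6, "dp": [0, 0, -0.01], "rotation": [0, 0, 0]},
    {"fingers": 0.6, "dp": [0, 0, -0.02], "rotation": [0, 0, 0]},
    {"fingers": 0.6, "dp": [0, 0, -0.02], "rotation": [0, 0, 0]},
    {"fingers": 0.6, "dp": [0, 0, -0.02], "rotation": [0, 0, 0]},
    {"fingers": 0.6, "dp": [0, 0, -0.02], "rotation": [0, 0, 0]},
    {"fingers": 0.65, "dp": [0.002, -0.02, -0.02], "rotation": [0, 0, 0]},
    {"fingers": 0.65, "dp": [0.002, -0.02, 0], "rotation": [0, 0, 0]},
    {"fingers": 0.65, "dp": [0.002, -0.02, 0], "rotation": [0, 0, 0]},
    {"fingers": 0.65, "dp": [0.002, -0.02, 0], "rotation": [0, 0, 0]},
    {"fingers": 0.65, "dp": [0.002, -0.02, 0], "rotation": [0, 0, 0]},
    {"fingers": 0.65, "dp": [0.002, -0.02, 0], "rotation": [0, 0, 0]},
    {"fingers": 0.65, "dp": [0.002, -0.02, 0], "rotation": [0, 0, 0]},
    {"fingers": 0.65, "dp": [0.002, -0.02, 0], "rotation": [0, 0, 0]},
    {"fingers": 0.65, "dp": [0.001, -0.02, 0], "rotation": [0, 0, 0]},
    {"fingers": 0.65, "dp": [0, -0.006, 0], "rotation": [0, 0, 0]},
  ],
)

```text
t: 7.55
ee_pos: [0.4919, 0.0312, 0.2266]
eef_rot: [[-0.967, 0.257, -0.002], [0.257, 0.967, -0.0], [0.002, -0.001, -1.0]]
contact_force: [-0.1, 0.1, 0.3]
finger_gap: 0.354
grip_force: 0.0
```

Request:
jog_arm(
  deltas=[
    {"fingers": 0.65, "dp": [0, 0, 0], "rotation": [0, 0, 0.1428]},
    {"fingers": 0.65, "dp": [0, 0, 0], "rotation": [0, 0, 0.1428]},
    {"fingers": 0.65, "dp": [0, 0, 0], "rotation": [0, 0, 0.1428]},
    {"fingers": 0.65, "dp": [0, 0, 0], "rotation": [0, 0, 0.1428]},
    {"fingers": 0.65, "dp": [0, 0, 0], "rotation": [0, 0, 0.1428]},
    {"fingers": 0.65, "dp": [0, 0, 0], "rotation": [0, 0, 0.1428]},
    {"fingers": 0.65, "dp": [0, 0, 0], "rotation": [0, 0, 0.1428]},
    {"fingers": 0.65, "dp": [0, 0, 0], "rotation": [0, 0, 0.1428]},
    {"fingers": 0.65, "dp": [0, 0, 0], "rotation": [0, 0, 0.1428]},
    {"fingers": 0.65, "dp": [0, 0, 0], "rotation": [0, 0, 0.1428]},
    {"fingers": 0.65, "dp": [0, 0, 0], "rotation": [0, 0, 0.1428]},
    {"fingers": 0.65, "dp": [0, 0, 0], "rotation": [0, 0, 0]},
  ],
)

```text
t: 8.75
ee_pos: [0.4931, 0.0331, 0.2269]
eef_rot: [[0.258, 0.966, -0.001], [0.966, -0.258, 0.0], [-0.0, -0.001, -1.0]]
contact_force: [-0.1, 0.2, -0.8]
finger_gap: 0.348
grip_force: 0.0
```

Run:
```python
from h import *
c=camera("side"); cv2.imwrite("pics/s2.png",cv2.resize(c["frame"][60:240,110:310,::-1],None,fx=4,fy=3.3,interpolation=2)[:600])
W=cloud(c);f=c["frame"].astype(int);m=(f[...,0]>150)&(f[...,1]<60)&(f[...,2]<60)&(abs(W[...,0]-.55)<.06)&(abs(W[...,1]-.2)<.06)
print(m.sum(),np.nanmedian(W[m],0)); o=get_obs();print(o["ee_pos"],o["joints"].round(1))
```

```text
0 [nan nan nan]
[0.49318271 0.03308997 0.22693262] [  0.3  15.4 111.7   0.   52.9  14.9]
  return np.nanmean(a, axis, out=out, keepdims=keepdims)
```

View pics/s2.png

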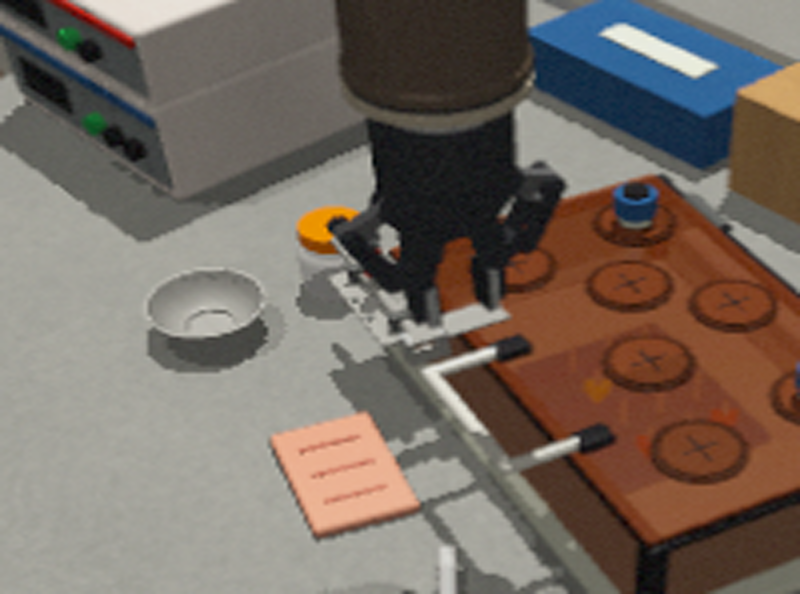

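The fingers straddle the bar line and the handle is still closed. Margins of about 10 mm each side are enough, so I'm descending 129 mm and gripping.

Request:
jog_arm(
  deltas=[
    {"fingers": 0.65, "dp": [0, 0, 0.02], "rotation": [0, 0, 0]},
    {"fingers": 0.65, "dp": [0, 0, 0.02], "rotation": [0, 0, 0]},
    {"fingers": 0.65, "dp": [0, 0, 0.02], "rotation": [0, 0, 0]},
    {"fingers": 0.65, "dp": [0, 0, 0.015], "rotation": [0, 0, 0]},
    {"fingers": 0.65, "dp": [0, 0, 0.012], "rotation": [0, 0, 0]},
    {"fingers": 0.65, "dp": [0, 0, 0.012], "rotation": [0, 0, 0]},
    {"fingers": 0.65, "dp": [0, 0, 0.01], "rotation": [0, 0, 0]},
    {"fingers": 0.65, "dp": [0, 0, 0.01], "rotation": [0, 0, 0]},
    {"fingers": 0.65, "dp": [0, 0, 0.01], "rotation": [0, 0, 0]},
    {"fingers": 0.65, "dp": [0, 0, 0], "rotation": [0, 0, 0]},
  ],
)

```text
t: 9.8
ee_pos: [0.4928, 0.0331, 0.0971]
eef_rot: [[0.255, 0.967, -0.002], [0.967, -0.255, -0.0], [-0.0, -0.002, -1.0]]
contact_force: [-0.0, 0.2, 0.2]
finger_gap: 0.349
grip_force: 0.0
```

Request:
jog_arm(
  deltas=[
    {"fingers": 0.75, "dp": [0, 0, 0], "rotation": [0, 0, 0]},
    {"fingers": 0.85, "dp": [0, 0, 0], "rotation": [0, 0, 0]},
    {"fingers": 1, "dp": [0, 0, 0], "rotation": [0, 0, 0]},
    {"fingers": 1, "dp": [0, 0, 0], "rotation": [0, 0, 0]},
    {"fingers": 1, "dp": [0, 0, 0], "rotation": [0, 0, 0]},
    {"fingers": 1, "dp": [0, 0, 0], "rotation": [0, 0, 0]},
  ],
)

```text
t: 10.4
ee_pos: [0.4926, 0.0333, 0.0987]
eef_rot: [[0.255, 0.967, -0.001], [0.967, -0.255, 0.0], [-0.0, -0.001, -1.0]]
contact_force: [-5.6, 3.3, 5.8]
finger_gap: 0.088
grip_force: 58.5
```

Run:
```python
import numpy as np
R=np.hypot(.262,.012);p0=np.arctan2(12,262);t=np.arange(13)/12+0
x=-R*np.cos(p0+t);z=R*np.sin(p0+t)
for i in range(12): print(round(t[i+1],3),"y %.4f z %.4f"%((x[i+1]-x[i])/5,-(z[i+1]-z[i])/5))
```

```text
0.083 y 0.0004 z -0.0044
0.167 y 0.0007 z -0.0043
0.25 y 0.0011 z -0.0042
0.333 y 0.0014 z -0.0041
0.417 y 0.0018 z -0.0040
0.5 y 0.0021 z -0.0038
0.583 y 0.0024 z -0.0036
0.667 y 0.0027 z -0.0034
0.75 y 0.0030 z -0.0032
0.833 y 0.0032 z -0.0029
0.917 y 0.0035 z -0.0026
1.0 y 0.0037 z -0.0023
```

First a short lift past the 0.01 rad catch, to confirm the cover is free.

Request:
jog_arm(
  deltas=[
    {"fingers": 1, "dp": [0, 0.0001, -0.002], "rotation": [0, 0, 0]},
    {"fingers": 1, "dp": [0, 0.0003, -0.0024], "rotation": [0, 0, 0]},
    {"fingers": 1, "dp": [0, 0.0004, -0.0044], "rotation": [0, 0, 0]},
  ],
)

```text
t: 10.7
ee_pos: [0.4931, 0.0332, 0.1069]
eef_rot: [[0.255, 0.967, -0.002], [0.967, -0.255, 0.0], [-0.0, -0.002, -1.0]]
contact_force: [-4.5, 5.3, -7.3]
finger_gap: 0.092
grip_force: 58.4
```

8 mm up at 7 N: it's free. Continuing along the arc.

Request:
jog_arm(
  deltas=[
    {"fingers": 1, "dp": [0, 0.0004, -0.0044], "rotation": [0, 0, 0]},
    {"fingers": 1, "dp": [0, 0.0004, -0.0044], "rotation": [0, 0, 0]},
    {"fingers": 1, "dp": [0, 0.0004, -0.0044], "rotation": [0, 0, 0]},
    {"fingers": 1, "dp": [0, 0.0007, -0.0043], "rotation": [0, 0, 0]},
    {"fingers": 1, "dp": [0, 0.0007, -0.0043], "rotation": [0, 0, 0]},
    {"fingers": 1, "dp": [0, 0.0007, -0.0043], "rotation": [0, 0, 0]},
    {"fingers": 1, "dp": [0, 0.0007, -0.0043], "rotation": [0, 0, 0]},
    {"fingers": 1, "dp": [0, 0.0007, -0.0043], "rotation": [0, 0, 0]},
    {"fingers": 1, "dp": [0, 0.0011, -0.0042], "rotation": [0, 0, 0]},
    {"fingers": 1, "dp": [0, 0.0011, -0.0042], "rotation": [0, 0, 0]},
    {"fingers": 1, "dp": [0, 0.0011, -0.0042], "rotation": [0, 0, 0]},
    {"fingers": 1, "dp": [0, 0.0011, -0.0042], "rotation": [0, 0, 0]},
    {"fingers": 1, "dp": [0, 0.0011, -0.0042], "rotation": [0, 0, 0]},
    {"fingers": 1, "dp": [0, 0.0014, -0.0041], "rotation": [0, 0, 0]},
    {"fingers": 1, "dp": [0, 0.0014, -0.0041], "rotation": [0, 0, 0]},
    {"fingers": 1, "dp": [0, 0.0014, -0.0041], "rotation": [0, 0, 0]},
    {"fingers": 1, "dp": [0, 0.0014, -0.0041], "rotation": [0, 0, 0]},
    {"fingers": 1, "dp": [0, 0.0014, -0.0041], "rotation": [0, 0, 0]},
  ],
)

```text
t: 12.5
ee_pos: [0.5095, 0.0288, 0.1832]
eef_rot: [[0.255, 0.967, -0.003], [0.967, -0.255, 0.001], [-0.0, -0.003, -1.0]]
contact_force: [-6.1, 5.1, -5.9]
finger_gap: 0.095
grip_force: 58.4
```

Request:
jog_arm(
  deltas=[
    {"fingers": 1, "dp": [0, 0.0018, -0.004], "rotation": [0, 0, 0]},
    {"fingers": 1, "dp": [0, 0.0018, -0.004], "rotation": [0, 0, 0]},
    {"fingers": 1, "dp": [0, 0.0018, -0.004], "rotation": [0, 0, 0]},
    {"fingers": 1, "dp": [0, 0.0018, -0.004], "rotation": [0, 0, 0]},
    {"fingers": 1, "dp": [0, 0.0018, -0.004], "rotation": [0, 0, 0]},
    {"fingers": 1, "dp": [0, 0.0021, -0.0038], "rotation": [0, 0, 0]},
    {"fingers": 1, "dp": [0, 0.0021, -0.0038], "rotation": [0, 0, 0]},
    {"fingers": 1, "dp": [0, 0.0021, -0.0038], "rotation": [0, 0, 0]},
    {"fingers": 1, "dp": [0, 0.0021, -0.0038], "rotation": [0, 0, 0]},
    {"fingers": 1, "dp": [0, 0.0021, -0.0038], "rotation": [0, 0, 0]},
    {"fingers": 1, "dp": [0, 0.0024, -0.0036], "rotation": [0, 0, 0]},
    {"fingers": 1, "dp": [0, 0.0024, -0.0036], "rotation": [0, 0, 0]},
    {"fingers": 1, "dp": [0, 0.0024, -0.0036], "rotation": [0, 0, 0]},
    {"fingers": 1, "dp": [0, 0.0024, -0.0036], "rotation": [0, 0, 0]},
    {"fingers": 1, "dp": [0, 0.0024, -0.0036], "rotation": [0, 0, 0]},
    {"fingers": 1, "dp": [0, 0.0027, -0.0034], "rotation": [0, 0, 0]},
    {"fingers": 1, "dp": [0, 0.0027, -0.0034], "rotation": [0, 0, 0]},
    {"fingers": 1, "dp": [0, 0.0027, -0.0034], "rotation": [0, 0, 0]},
    {"fingers": 1, "dp": [0, 0.0027, -0.0034], "rotation": [0, 0, 0]},
    {"fingers": 1, "dp": [0, 0.0027, -0.0034], "rotation": [0, 0, 0]},
  ],
)

```text
t: 14.5
ee_pos: [0.551, 0.0179, 0.2572]
eef_rot: [[0.255, 0.967, -0.006], [0.967, -0.255, 0.001], [-0.0, -0.007, -1.0]]
contact_force: [-20.4, 6.5, 7.9]
finger_gap: 0.086
grip_force: 58.8
```

There's about 20 N pressing inward toward the hinge, so the commanded radius is about 2 mm short. I'll correct it in the next rows.

Request:
jog_arm(
  deltas=[
    {"fingers": 1, "dp": [0, -0.0008, -0.0007], "rotation": [0, 0, 0]},
    {"fingers": 1, "dp": [0, -0.0008, -0.0007], "rotation": [0, 0, 0]},
    {"fingers": 1, "dp": [0, 0.003, -0.0033], "rotation": [0, 0, 0]},
    {"fingers": 1, "dp": [0, 0.003, -0.0033], "rotation": [0, 0, 0]},
    {"fingers": 1, "dp": [0, 0.003, -0.0033], "rotation": [0, 0, 0]},
    {"fingers": 1, "dp": [0, 0.003, -0.0033], "rotation": [0, 0, 0]},
    {"fingers": 1, "dp": [0, 0.003, -0.0033], "rotation": [0, 0, 0]},
    {"fingers": 1, "dp": [0, 0.0032, -0.003], "rotation": [0, 0, 0]},
    {"fingers": 1, "dp": [0, 0.0032, -0.003], "rotation": [0, 0, 0]},
    {"fingers": 1, "dp": [0, 0.0032, -0.003], "rotation": [0, 0, 0]},
  ],
)

```text
t: 15.5
ee_pos: [0.5755, 0.0114, 0.2845]
eef_rot: [[0.255, 0.967, -0.003], [0.967, -0.255, 0.001], [-0.0, -0.003, -1.0]]
contact_force: [-10.0, 2.9, 2.6]
finger_gap: 0.089
grip_force: 58.9
```

Request:
jog_arm(
  deltas=[
    {"fingers": 1, "dp": [0, 0.0028, -0.0032], "rotation": [0, 0, 0]},
    {"fingers": 1, "dp": [0, 0.0028, -0.0032], "rotation": [0, 0, 0]},
    {"fingers": 1, "dp": [0, 0.0034, -0.0027], "rotation": [0, 0, 0]},
    {"fingers": 1, "dp": [0, 0.0034, -0.0027], "rotation": [0, 0, 0]},
    {"fingers": 1, "dp": [0, 0.0034, -0.0027], "rotation": [0, 0, 0]},
    {"fingers": 1, "dp": [0, 0.0034, -0.0027], "rotation": [0, 0, 0]},
    {"fingers": 1, "dp": [0, 0.0034, -0.0027], "rotation": [0, 0, 0]},
    {"fingers": 1, "dp": [0, 0.0036, -0.0024], "rotation": [0, 0, 0]},
    {"fingers": 1, "dp": [0, 0.0036, -0.0024], "rotation": [0, 0, 0]},
  ],
)

```text
t: 16.4
ee_pos: [0.6053, 0.0035, 0.3092]
eef_rot: [[0.255, 0.967, -0.001], [0.967, -0.255, 0.0], [-0.0, -0.001, -1.0]]
contact_force: [-6.2, 2.7, -1.3]
finger_gap: 0.087
grip_force: 58.7
```

Request:
jog_arm(
  deltas=[
    {"fingers": 1, "dp": [0, 0.0036, -0.0024], "rotation": [0, 0, 0]},
    {"fingers": 1, "dp": [0, 0.0036, -0.0024], "rotation": [0, 0, 0]},
    {"fingers": 1, "dp": [0, 0.0018, -0.0011], "rotation": [0, 0, 0]},
    {"fingers": 1, "dp": [0, 0, 0], "rotation": [0, 0, 0]},
  ],
)

```text
t: 16.8
ee_pos: [0.6145, 0.0011, 0.3156]
eef_rot: [[0.255, 0.967, 0.0], [0.967, -0.255, -0.0], [-0.0, 0.0, -1.0]]
contact_force: [-5.5, 1.0, 2.6]
finger_gap: 0.088
grip_force: 58.8
```

Request:
jog_arm(
  deltas=[
    {"fingers": 1, "dp": [0, 0.0018, -0.001], "rotation": [0, 0, 0]},
    {"fingers": 1, "dp": [0, 0.0018, -0.001], "rotation": [0, 0, 0]},
    {"fingers": 1, "dp": [0, 0, 0], "rotation": [0, 0, 0]},
  ],
)

```text
t: 17.1
ee_pos: [0.6178, 0.0002, 0.3176]
eef_rot: [[0.255, 0.967, 0.0], [0.967, -0.255, -0.0], [-0.0, 0.0, -1.0]]
contact_force: [-8.1, 0.6, 2.9]
finger_gap: 0.09
grip_force: 59.0
```

Request:
jog_arm(
  deltas=[
    {"fingers": 1, "dp": [0, 0.0016, -0.001], "rotation": [0, 0, 0]},
    {"fingers": 1, "dp": [0, 0.0016, -0.001], "rotation": [0, 0, 0]},
    {"fingers": 1, "dp": [0, 0, 0], "rotation": [0, 0, 0]},
  ],
)

```text
t: 17.4
ee_pos: [0.6188, -0.0001, 0.3183]
eef_rot: [[0.255, 0.967, -0.005], [0.967, -0.255, 0.001], [-0.0, -0.005, -1.0]]
contact_force: [-14.3, 3.7, -2.6]
finger_gap: 0.09
grip_force: 59.0
```

Request:
jog_arm(
  deltas=[
    {"fingers": 1, "dp": [0, 0.0012, -0.0007], "rotation": [0, 0, 0]},
    {"fingers": 1, "dp": [0, 0, 0], "rotation": [0, 0, 0]},
  ],
)

```text
t: 17.6
ee_pos: [0.6189, -0.0001, 0.3184]
eef_rot: [[0.255, 0.967, -0.007], [0.967, -0.255, 0.001], [-0.001, -0.007, -1.0]]
contact_force: [-19.7, 7.2, -4.9]
finger_gap: 0.092
grip_force: 58.8
```

Run:
```python
from h import *
c=camera("side"); cv2.imwrite("pics/s3.png",cv2.resize(c["frame"][40:260,110:376,::-1],None,fx=3,fy=2.7,interpolation=2))
o=get_obs();print(o["ee_pos"],o["contact_force"])
```

```text
[ 6.18881946e-01 -1.29667304e-04  3.18319048e-01] [-19.77902289   5.75218451  -5.25262707]
```

View pics/s3.png

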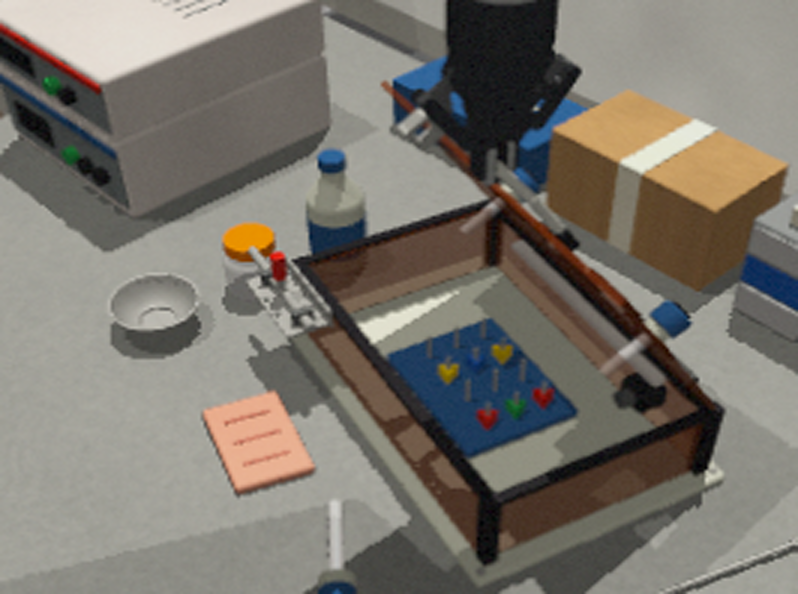

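The cover is at its stop (20 N, no further motion), the box is open and the knob is still drawn back at (278,265). Relieving, releasing and withdrawing upward.

Request:
jog_arm(
  deltas=[
    {"fingers": 1, "dp": [0, -0.0018, 0.0005], "rotation": [0, 0, 0]},
    {"fingers": 1, "dp": [0, 0, 0], "rotation": [0, 0, 0]},
    {"fingers": 0.85, "dp": [0, 0, 0], "rotation": [0, 0, 0]},
    {"fingers": 0.75, "dp": [0, 0, 0], "rotation": [0, 0, 0]},
    {"fingers": 0.7, "dp": [0, 0, 0], "rotation": [0, 0, 0]},
    {"fingers": 0.7, "dp": [0, 0, 0], "rotation": [0, 0, 0]},
    {"fingers": 0.7, "dp": [0, 0, -0.005], "rotation": [0, 0, 0]},
    {"fingers": 0.7, "dp": [0, 0, -0.01], "rotation": [0, 0, 0]},
    {"fingers": 0.7, "dp": [0, 0, -0.01], "rotation": [0, 0, 0]},
    {"fingers": 0.7, "dp": [0, 0, -0.015], "rotation": [0, 0, 0]},
    {"fingers": 0.7, "dp": [0, 0, -0.02], "rotation": [0, 0, 0]},
    {"fingers": 0.7, "dp": [0, 0, -0.02], "rotation": [0, 0, 0]},
    {"fingers": 0.7, "dp": [0, -0.02, -0.01], "rotation": [0, 0, 0]},
    {"fingers": 0.7, "dp": [0, -0.03, 0], "rotation": [0, 0, 0]},
    {"fingers": 0.7, "dp": [0, -0.03, 0], "rotation": [0, 0, 0]},
    {"fingers": 0.7, "dp": [0, -0.03, 0], "rotation": [0, 0, 0]},
    {"fingers": 0.7, "dp": [0, -0.03, 0], "rotation": [0, 0, 0]},
    {"fingers": 0.7, "dp": [0, 0, 0], "rotation": [0, 0, 0]},
  ],
)

```text
t: 19.45
ee_pos: [0.4821, 0.0361, 0.4106]
eef_rot: [[0.254, 0.967, 0.001], [0.967, -0.254, 0.0], [0.001, 0.001, -1.0]]
contact_force: [-0.3, -0.2, 0.9]
finger_gap: 0.297
grip_force: 0.0
```

Run:
```python
from h import *
c=camera("side"); cv2.imwrite("pics/s4.png",cv2.resize(c["frame"][20:260,110:396,::-1],None,fx=2.7,fy=2.4,interpolation=2))
W=cloud(c);f=c["frame"].astype(int);v,u=np.mgrid[:384,:512]
m=(f[...,0]>150)&(f[...,1]<60)&(f[...,2]<60)&(u<215)&(u>190)&(v>120)&(v<150); print("knob",m.sum(),np.nanmedian(W[m],0))
b=(W[...,2]>.25)&(f.min(-1)>110)&(np.ptp(f,-1)<40)&(abs(W[...,0]-.62)<.06)&(abs(W[...,1])<.12)
print("bar",b.sum(),np.nanmedian(W[b],0),np.nanpercentile(W[b][:,2],98))
o=get_obs();print(o["ee_pos"],o["contact_force"],o["t"])
```

```text
knob 9 [0.55712303 0.20859912 0.14348535]
bar 212 [0.62133585 0.01186532 0.33426125] 0.3375613054291532
[0.48390236 0.03571446 0.41057132] [1.00419884 0.06351437 0.18961849] 19.5
```

View pics/s4.png

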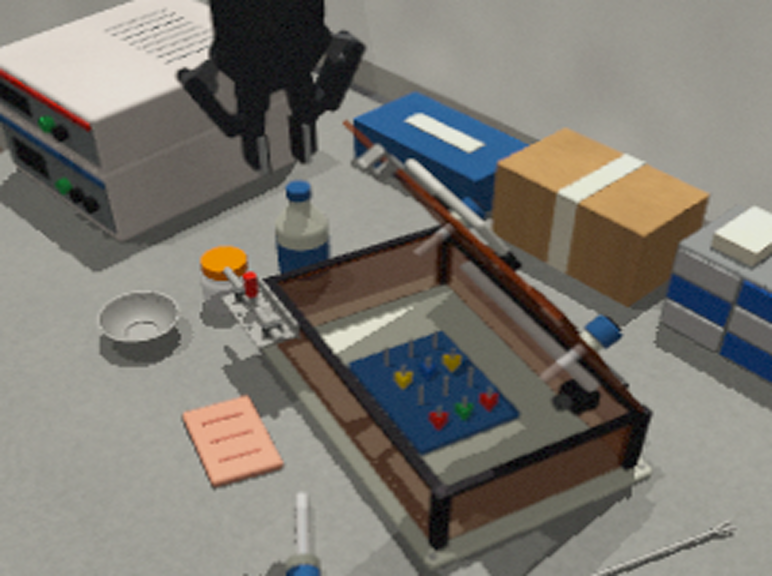

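The gripper is clear and the cover stands open, with the bar top at 0.337 m as expected. The knob has moved about 30 mm and the bystanders are in place.

```bash
python3 -c "
from station import *
print(finish_job())"
```

```text
the job is handed in; nothing more can be done
None
```

I drew the bolt fully back (about 30 mm, to its stop), raised the cover to its stop and let go. It stood open with the gripper clear and nothing else visibly moved, and I handed the job in at about 19.5 s; no verdict was returned.

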